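# Shut and lock the hatch of a gel dark box

### The job

Push the half-open sliding hatch of the low dark box fully shut with a fingertip. Then set a fingertip in the slot of each of its two quarter-turn fasteners, one after the other in either order, and turn it until it stops with its steel tongue across the edge of the hatch, so that the hatch is locked. Only push: grip and lift nothing, do not force the parts, do not turn a fastener while the hatch is open, and leave the vial, the timer and the beaker that stand right beside the box where they are.

Things in the scene. Friction and masses are not known exactly. Their poses are not given: they have to be found in the camera images.
- dark_box: Low grey bench instrument, fixed, 220 (x) x 340 (y) x 60 mm. Origin: centre of its underside; x away from its front (which faces the robot, with some yaw), y to its left. Flat top (deck) at z = 60 mm: aluminium hatch sliding along y on the far part, two fasteners on the near part, pivots at x = -36, y = +85 (left) and -35 mm (right). Nothing stands over 26 mm above the deck.
- hatch (a joint): Opening of the sliding hatch in m: 0 = shut against its stop, 0.085 = wide open; it shuts by moving along the box's +y. It stays where it is left; about 2 N of friction. The hatch is an aluminium plate 104 x 195 mm, its top 6 mm above the deck.
- hatch_push (a point): Middle of the outer (-y) face of the upright push flange at the hatch's -y end, 16 mm above the deck; it moves with the hatch. The flange is 76 mm long along the box's x, 4 mm thick, its top 26 mm above the deck. Push on this face along the box's +y. In front of the face (towards -y) lies the flat free deck.
- left_fastener (a joint): Angle in rad, counter-clockwise from above: 0 = open (black slotted arm points along the box's +y, steel tongue along -y); 1.571 = locked, at a hard stop (arm points along the box's -x, to the front; tongue along +x over the hatch's edge, its rim behind a steel keeper pin of the hatch). Stays where it is left; takes about 3 N at the slot.
- left_fastener_pivot (a point): Point on the turning axis (vertical) of the left fastener, 20 mm above the deck, level with the top of its arm. Hub of radius 14 mm, top 21 mm above the deck. The flat fan-shaped steel tongue oppopoint the arm reaches 38 mm from the axis.
- left_fastener_slot (a point): Centre of the mouth of the left finger slot, 45.5 mm from the axis, 20 mm above the deck; moves with the fastener. Slot: rectangular opening through the arm, 42 mm wide across the arm, 49 mm long along it, 5 mm walls standing 4 to 20 mm above the deck, free deck below, so a fingertip or the closed fingers can go 12 to 16 mm deep.
- right_fastener (a joint): Angle of the right fastener in rad, same sense and values as the left one's.
- right_fastener_pivot (a point): Point on the turning axis of the right fastener, as for the left one.
- right_fastener_slot (a point): Centre of the mouth of the right fastener's finger slot, as for the left one.
- vial: Loose brown vial with black cap, 32 mm across, 66 mm high, standing on the worktop just right of the box (another stands far off); origin under its centre. To be left alone.
- timer: Loose small white lab timer, 62 x 68 x 20 mm, lying on the worktop just right of the box, nearer its front (another lies far off); origin under its centre. To be left alone.
- beaker: Loose clear beaker, 55 mm across, 67 mm high, standing on the worktop behind the box; origin under its centre. To be left alone.

How it is judged:
By the outcome, as a careful person would: the job done as asked, in the order asked, and still so for the second after the job is handed in, with the robot touching nothing.
It also fails if it takes over 48 s, if anything falls off the work surface, if the arm or the gripper's body presses on something with over 40 N, if the wrist force passes 120 N, or if a joint passes its speed limit or range.

### The arm

A 6-joint arm with a two-finger parallel gripper is mounted at the origin on a cart in front of the work surface, level with it; the furniture and walls round the work are solid. World frame = base frame: x ahead of the robot, y to its left, z up, the work surface at z = 0. Lengths are in mm, angles in rad, forces in N, time in s.
With the tool pointing down it reaches from about 325 to 925 mm from the base axis. Payload 3.1 kg.
Tool frame: the origin (TCP) lies on the centre line of the jaws, within the pads' length; the fingertips stand 25 mm ahead of it and the grasp point (between the pads) lies 6 mm ahead of it; z points along the fingers, y is the line along which they close (so a half turn about z gives the same grasp; the last joint's range is limited). The gripper opens to 85 mm and grips with 20 to 120 N. Pads are 22 mm wide; open, the fingers measure 114 mm over their backs; the gripper's body (76 mm by 85 mm) begins 54 mm behind the grasp point. The pads swing forward as they close: fully open they stand 13 mm farther back than shut.
Start: joints at [1.146, 0.217, 1.613, -0, 1.311, -0.112], TCP at [192.309, 594.69, 256.3] pointing down, gripper open.
Joint ranges: [-2.75, 2.75], [-0.78, 2.1], [0.31, 2.55], [-1.13, 4.27], [0.13, 2.63], [-2.58, 2.58]. Speed limits (rad/s): [2.79, 2.79, 3.14, 3.14, 3.14, 3.14].

### API

Orientations are given as a 3x3 rotation matrix whose columns are the frame's x, y, z axes.
In Python, from station import status, read_camera, get_calibration, ticket gives the robot as it stands.
- The arm moves only by the shell command python3 -m handwheel 'ROWS' [FORCE]. ROWS is JSON, a list that holds one entry, the list of rows, each a list of 5 numbers: the shift along the world's x, y, z in units of 60 mm (1.0 is 60 mm), then the turn about the world's z in units of 10 degrees (1.0 is 10 degrees), then the finger opening in mm, from 0 to 85.4. A call has 1 to 5 rows; each row shifts and turns the commanded pose from where the row before left it; what a row does not reach is not made up. A row lasts 1/8 s, in which the tool goes at most 62.5 mm and 10.7 degrees, less where a joint would pass 70% of its speed; a pose out of reach is approached as far as the arm can. A call is refused whole if a number of a shift passes 1 or a number of a turn 1, either way. A call with a gripper value outside its range is refused whole. The fingers move at their own pace and stop on an object; FORCE is the grip in N (left out, the last holds). Time passes only in rows, so rows that do not move let the fingers close. It gives the time, the measured TCP pose, the force, the opening and the grip force at its end, in the units of the state.
- status.observe(): the state, without advancing time (a new reading comes with each control period).
- read_camera(name): name is "scene" or "top" or "wrist"; returns the picture (384x512x3 uint8, red, green, blue); there is no depth.
- get_calibration(name): a dict with "fx", "fy", "cx", "cy" (pixels), "k1" (the pictures are not rectified: a ray, as slopes to the right and down, at radius r is drawn at 1 + k1 r^2 times it, then the intrinsics apply), "cam_to_world" (4x4, takes a point from camera to world coordinates). Camera axes: x right, y down, z forward; pixel columns grow to the right and rows downward; lengths in mm; the calibration is good to about 2 mm. A picture is of the moment at which its call begins: read the wrist's pose just before it. get_calibration takes no time and is no camera call; for the wrist camera it gives the pose at the moment of the call.
- ticket.close_job(): hands the job in; it is judged then, once.
The state is a dict: "clock": time; "qpos": joint angles; "joint_vel": joint speeds; "effort": joint torques, N m; "ee_pos": TCP position; "tool_rot": TCP orientation; "ft_force": force on the tool from outside, world axes, zero at the start; "ft_torque": the same for the moment, N m; "width": finger opening in mm; "gripper_force": force on a finger pad.
Only numpy, scipy, OpenCV 4.12 (cv2) and the standard library are available. Lean on these libraries where they do the work, as an engineer would, in place of code of your own. Each camera call takes 0.05 s, during which the arm holds its last target. There are 200 camera calls.

## Working session

There is one attempt and no reset: what is moved stays moved. The work goes in short steps, Python scripts to look and compute and a shell command to move; the robot and the scene stay as the last step left them, time stands still between calls to the robot, and variables do not carry over. Pictures are saved under pics/ and viewed, at most 10 in all, crops included, and the job is handed in when it is done.

```bash
mkdir -p pics; ls; python3 - <<'E'
from station import status, read_camera, get_calibration
import cv2,numpy as np
s=status.observe(); print(s['clock'],s['ee_pos'],s['tool_rot'])
for n in ['top','scene']:
    im=read_camera(n); cv2.imwrite(f'pics/{n}0.png',cv2.resize(im[:,:,::-1],(800,600),interpolation=cv2.INTER_CUBIC)); np.save(f'pics/{n}0.npy',im)
    c=get_calibration(n); print(n,{k:(np.round(v,3).tolist()) for k,v in c.items()})
E
```

```text
pics
0.0 [192.00923337 593.97994643 254.95611289] [[-9.51461740e-01  3.07765435e-01 -9.97365263e-04]
 [ 3.07766930e-01  9.51459242e-01 -2.19737716e-03]
 [ 2.72675661e-04 -2.39767634e-03 -9.99997088e-01]]
top {'fx': 365.851, 'fy': 365.851, 'cx': 253.516, 'cy': 194.759, 'k1': -0.116, 'cam_to_world': [[0.023, -0.991, 0.134, 406.748], [-1.0, -0.023, 0.003, -352.519], [0.001, -0.134, -0.991, 943.346], [0.0, 0.0, 0.0, 1.0]]}
scene {'fx': 393.255, 'fy': 393.255, 'cx': 251.972, 'cy': 189.422, 'k1': -0.051, 'cam_to_world': [[0.57, -0.63, 0.528, 65.382], [-0.822, -0.446, 0.356, -635.66], [0.012, -0.636, -0.771, 748.247], [0.0, 0.0, 0.0, 1.0]]}
```

View pics/top0.png

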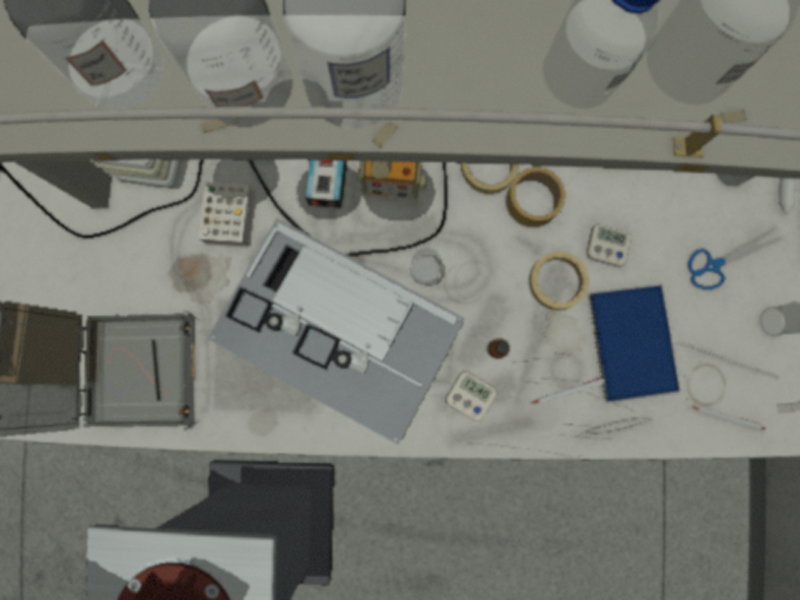

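View pics/scene0.png

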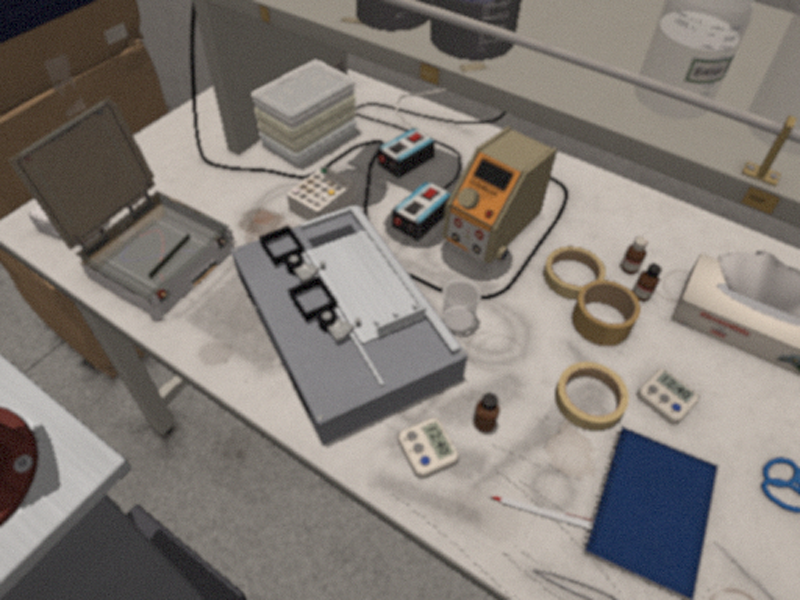

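Top view (800×600 px): deck corners near (278,222), (463,320), (400,440), (212,335). The fastener slots are near (250,310) and (318,347), and the hubs near (275,322) and (343,357). In the scene view the deck corners are near (355,207), (463,357), (318,418), (235,255). Next I fit the box pose.

```bash
cat > h.py <<'E'
import numpy as np,cv2
from station import get_calibration
def proj(n,P,c=None):
    c=c or get_calibration(n); T=np.linalg.inv(np.array(c['cam_to_world']))
    P=np.atleast_2d(P); q=P@T[:3,:3].T+T[:3,3]; s=q[:,:2]/q[:,2:]; s=s*(1+c['k1']*(s**2).sum(1,keepdims=True))
    return s*[c['fx'],c['fy']]+[c['cx'],c['cy']]
def b2w(p,B):
    B=np.asarray(B);a=B[2];R=np.array([[np.cos(a),-np.sin(a),0],[np.sin(a),np.cos(a),0],[0,0,1]])
    return np.atleast_2d(p)@R.T+[B[0],B[1],0]
E
python3 - <<'E'
from h import *
from scipy.optimize import least_squares
M=np.array([[110,170,60],[110,-170,60],[-110,-170,60],[-110,170,60],[-36,85,80],[-36,-35,80],[-36,130.5,80],[-36,10.5,80]],float)
obs={'top':[(278,222),(463,320),(400,440),(212,335),(275,322),(343,357),(250,310),(318,347)],
'scene':[(355,207),(463,357),(318,418),(235,255),None,None,(283,245),(314,299)]}
def res(B,full=0):
    r=[]
    for n,o in obs.items():
        p=proj(n,b2w(M,B))*800/512
        r+=[p[i]-o[i] for i in range(8) if o[i]]
    return np.array(r) if full else np.array(r).ravel()
f=least_squares(res,[480,-250,0.5],loss='soft_l1'); 
f2=least_squares(res,[480,-250,-0.5],loss='soft_l1')
f=min(f,f2,key=lambda a:a.cost);print(f.x,f.cost);print(res(f.x,1).round(1).tolist())
B=f.x
h=.04
import itertools
for n in ['top','scene']:
    im=np.load(f'pics/{n}0.npy')[:,:,::-1]
    c=proj(n,b2w([[0,0,60]],B))[0]; x0,y0=(c-[90,68]).astype(int); s=4.4
    cr=cv2.resize(im[y0:y0+136,x0:x0+180],None,fx=s,fy=s,interpolation=cv2.INTER_CUBIC)
    print(n,x0,y0)
    def pl(P,col,cl=True):
        q=((proj(n,b2w(P,B))-[x0,y0]+.5)*s).astype(int); cv2.polylines(cr,[q.reshape(-1,1,2)],cl,col,1)
    pl(M[:4],(0,0,255))
    for y in (85,-35):
        pl([[-36+14*np.cos(t),y+14*np.sin(t),81] for t in np.linspace(0,6.2,24)],(0,255,0))
        pl([[-36+a,y+45.5+b,80] for a,b in [(21,24.5),(21,-24.5),(-21,-24.5),(-21,24.5)]],(255,255,0))
    for k in range(-150,0,10): pl([[15,k,66],[(90 if k%50==0 else 25),k,66]],(255,0,255))
    cv2.imwrite(f'pics/{n}1.png',cr)
E
```

```text
[ 4.85013160e+02 -2.59304377e+02 -4.69076128e-01] 50.519407042093
[[-0.2, -3.0], [3.7, -1.4], [0.1, 5.4], [-3.3, 4.6], [0.6, 0.5], [1.4, 3.0], [0.2, -1.5], [0.1, -1.3], [1.3, -1.4], [4.8, 0.2], [-0.2, 8.7], [-6.5, -4.5], [-2.0, -3.4], [-1.4, -3.6]]
top 125 142
scene 127 124
```

View pics/top1.png

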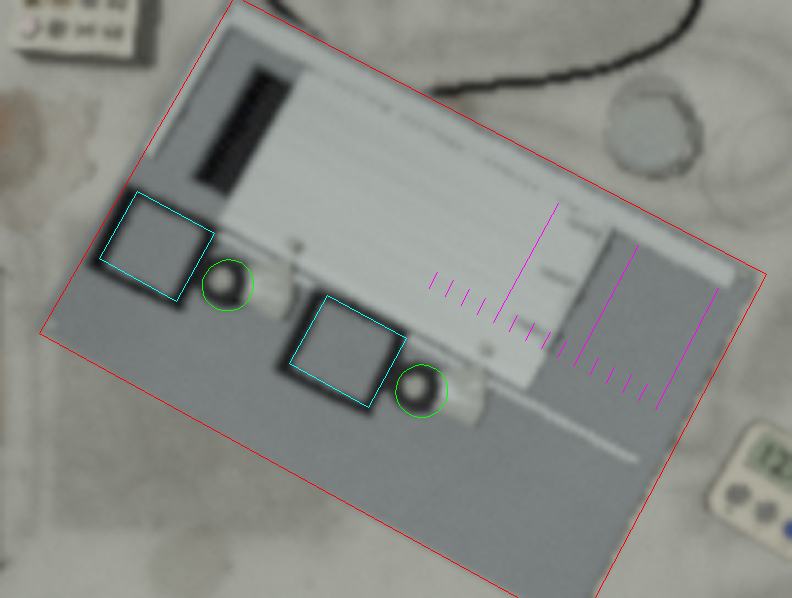

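View pics/scene1.png

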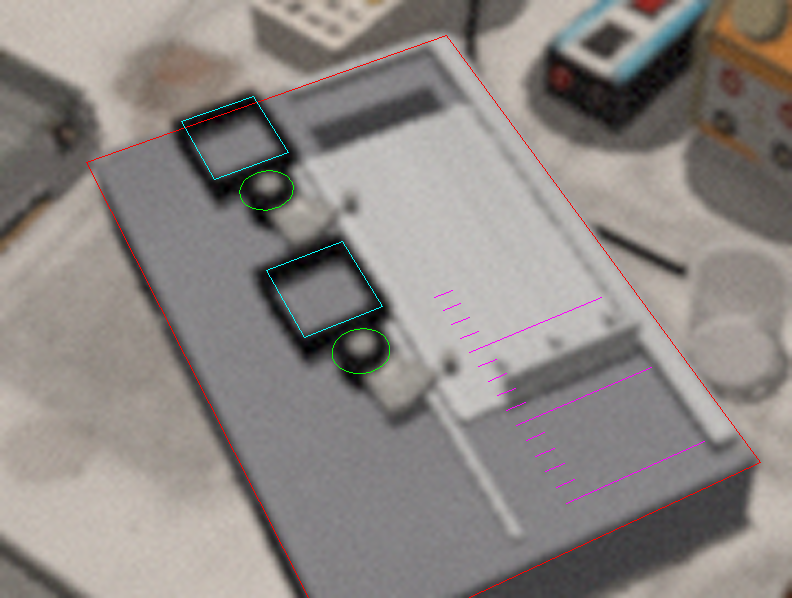

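The overlay fits roughly: the flange is at about y=-90 in the box frame, and the rings are off by a few mm. I'll refine using the dark rings in both cameras, with wall volumes rendered.

```bash
cat >> h.py <<'E'
S=4
def ringmask(n,B,angs=(0,0),off=(0,0),shape=(384,512),cal=None):
    m=np.zeros((shape[0]*S//1,shape[1]*S),np.uint8)
    for y,th in zip((85,-35),angs):
        for z in (64,68,72,76,80):
            r=[]
            for w,l in ((26,29.5),(21,24.5)):
                q=np.array([[l,w],[l,-w],[-l,-w],[-l,w]],float)+[45.5,0]; a=th+np.pi/2
                R=np.array([[np.cos(a),-np.sin(a)],[np.sin(a),np.cos(a)]]); q=q@R.T+[-36,y]
                P=b2w(np.c_[q,np.full(4,z)],B); r.append(np.round((proj(n,P,cal)+.5)*S*16).astype(np.int32))
            t=np.zeros_like(m); cv2.fillPoly(t,[x.reshape(-1,1,2) for x in r],255,shift=4); m|=t
    m=cv2.resize(m,shape[::-1],interpolation=cv2.INTER_AREA)
    return cv2.GaussianBlur(m.astype(np.float32),(0,0),0.8)
E
python3 - <<'E'
from h import *
from scipy.optimize import minimize
B0=np.array([485,-259.3,-.469])
cal={n:get_calibration(n) for n in('top','scene')}
def cost(d,ns=('top','scene')):
    B=B0+np.array([d[0],d[1],d[2]/100]); c=0
    for n in ns:
        g=I[n]; m=ringmask(n,B,cal=cal[n]); a=m[W[n]].ravel(); b=g[W[n]].ravel()
        c-=np.corrcoef(a,b)[0,1]
    return c
I={};W={}
for n in cal:
    I[n]=255-np.load(f'pics/{n}0.npy').mean(2); 
    ys,xs=np.where(ringmask(n,B0,cal=cal[n])>20); k=4
    w=np.zeros((384,512),bool); 
    w=cv2.dilate((ringmask(n,B0,cal=cal[n])>20).astype(np.uint8),np.ones((9,9)))>0; W[n]=w
for ns in (('top',),('scene',),('top','scene')):
    r=minimize(cost,[0,0,0],args=(ns,),method='Nelder-Mead',options=dict(initial_simplex=[[0,0,0],[5,0,0],[0,5,0],[0,0,4]],xatol=.05,fatol=1e-5))
    print(ns,r.x.round(2),r.fun)
B=B0+r.x*[1,1,.01]; print(B.tolist())
for k,p in dict(push=[57,-88,76],L=[-36,130.5,80],R=[-36,10.5,80],Lp=[-36,85,80],Rp=[-36,-35,80]).items(): print(k,b2w(p,B).round(1))
E
```

```text
('top',) [-0.66  3.33 -0.3 ] -0.7588949319337673
('scene',) [-1.06  1.98 -0.68] -0.770320576853547
('top', 'scene') [-0.41  2.96 -0.48] -1.5209900549949213
[484.5861182434525, -256.3356064364886, -0.4737921180210782]
push [[ 495.2 -360.6   76. ]]
L [[ 512.1 -123.8   80. ]]
R [[ 457.3 -230.6   80. ]]
Lp [[ 491.3 -164.3   80. ]]
Rp [[ 436.6 -271.1   80. ]]
```

```bash
python3 -m handwheel '[[[0,-0.3,0.9,-0.58,0],[0.1,-0.96,0.1,-0.58,0],[0.25,-0.96,0,-0.58,0],[0.28,-0.96,0,-0.58,0],[0.28,-0.96,0,-0.58,0]]]' 20
python3 -m handwheel '[[[0.28,-0.96,0,-0.58,0],[0.28,-0.96,0,-0.58,0],[0.28,-0.96,0,-0.58,0],[0.28,-0.96,0,-0.58,0],[0.28,-0.96,0,-0.58,0]]]'
python3 -m handwheel '[[[0.28,-0.96,0,-0.58,0],[0.28,-0.96,0,-0.58,0],[0.28,-0.96,0,-0.58,0],[0.28,-0.96,0,-0.58,0],[0.28,-0.96,0,-0.58,0]]]'
```

```text
clock: 0.72
ee_pos: [246.8, 344.4, 315.8]
tool_rot: [[-0.681, 0.732, 0.0], [0.732, 0.681, -0.001], [-0.001, -0.0, -1.0]]
ft_force: [1.3, 0.2, -0.0]
width: -0.2
gripper_force: 0.0
clock: 1.35
ee_pos: [330.8, 56.5, 316.1]
tool_rot: [[-0.24, 0.971, 0.001], [0.971, 0.24, 0.0], [-0.0, 0.001, -1.0]]
ft_force: [0.4, 0.5, 0.1]
width: -0.3
gripper_force: 0.0
clock: 1.98
ee_pos: [414.8, -231.7, 315.9]
tool_rot: [[0.262, 0.965, -0.0], [0.965, -0.262, 0.001], [0.001, -0.0, -1.0]]
ft_force: [1.1, 0.7, -0.2]
width: 0.3
gripper_force: 0.0
```

```bash
python3 -m handwheel '[[[0.37,-0.87,0,-0.4,0],[0.37,-0.87,-0.3,-0.4,0],[0.37,-0.85,-0.5,-0.39,0],[0,0,-0.9,0,0],[0,0,-0.8,0,0]]]'
python3 - <<'E'
from h import *
from station import read_camera,status
B=[484.6,-256.3,-.4738]
s=status.observe();print(s['ee_pos'].round(1) if hasattr(s['ee_pos'],'round') else s['ee_pos'])
out=[]
for n in('wrist','scene'):
    c=get_calibration(n); im=read_camera(n)[:,:,::-1].copy(); np.save(f'pics/{n}2.npy',im)
    if n=='scene': 
        x0,y0=170,100; im=cv2.resize(im[y0:y0+200,x0:x0+190],None,fx=2,fy=2,interpolation=cv2.INTER_CUBIC);
    out.append(cv2.resize(im,(400,int(im.shape[0]*400/im.shape[1]))))
H=max(o.shape[0] for o in out); cv2.imwrite('pics/p2.png',np.hstack([cv2.copyMakeBorder(o,0,H-o.shape[0],0,0,0) for o in out]))
E
```

```text
clock: 2.6
ee_pos: [480.7, -384.9, 163.9]
tool_rot: [[0.452, 0.892, -0.001], [0.892, -0.452, 0.001], [0.001, -0.002, -1.0]]
ft_force: [0.1, -0.1, -0.3]
width: 0.0
gripper_force: 0.0
[ 480.7 -384.9  163.9]
```

View pics/p2.png

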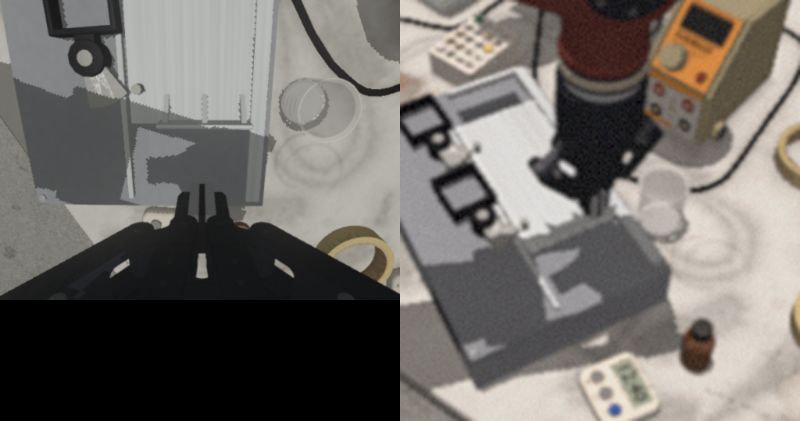

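The wrist view shows the flange (row ~122, cols 155–252) squarely ahead of the closed fingers (col ~203). Lower, then push.

```bash
python3 -m handwheel '[[[0,0,-0.6,0,0],[0,0,-0.5,0,0],[0,0,-0.1,0,0],[0,0,0,0,0]]]'
python3 -m handwheel '[[[0.046,0.089,0,0,0],[0.046,0.089,0,0,0],[0.046,0.089,0,0,0],[0.046,0.089,0,0,0],[0,0,0,0,0]]]'
python3 -m handwheel '[[[0.046,0.089,0,0,0],[0.046,0.089,0,0,0],[0.046,0.089,0,0,0],[0,0,0,0,0]]]'
```

```text
clock: 3.2
ee_pos: [482.0, -385.1, 96.2]
tool_rot: [[0.451, 0.893, 0.001], [0.893, -0.451, -0.001], [-0.001, 0.002, -1.0]]
ft_force: [0.2, -0.1, 0.3]
width: -0.2
gripper_force: 0.0
clock: 3.82
ee_pos: [492.8, -362.8, 94.9]
tool_rot: [[0.451, 0.893, 0.001], [0.893, -0.451, -0.0], [0.0, 0.001, -1.0]]
ft_force: [-0.3, -0.3, -0.2]
width: 0.1
gripper_force: 0.1
clock: 4.32
ee_pos: [500.9, -346.2, 94.4]
tool_rot: [[0.451, 0.893, 0.0], [0.893, -0.451, 0.001], [0.001, -0.0, -1.0]]
ft_force: [0.0, -0.1, -0.1]
width: -0.2
gripper_force: 0.0
```

```bash
python3 -m handwheel '[[[0.046,0.089,0,0,0]]]'; cat > look.py <<'E'
import sys
from h import *
from station import read_camera
out=[]
for n in('wrist','scene'):
    im=read_camera(n)[:,:,::-1].copy()
    if n=='scene': im=cv2.resize(im[100:300,150:340],None,fx=2,fy=2,interpolation=cv2.INTER_CUBIC)
    out.append(cv2.resize(im,(400,int(im.shape[0]*400/im.shape[1])),interpolation=cv2.INTER_AREA))
H=max(o.shape[0] for o in out); cv2.imwrite(sys.argv[1],np.hstack([cv2.copyMakeBorder(o,0,H-o.shape[0],0,0,0) for o in out]))
E
python3 look.py pics/p3.png
```

```text
clock: 4.45
ee_pos: [503.1, -341.8, 94.4]
tool_rot: [[0.451, 0.892, -0.001], [0.892, -0.451, -0.0], [-0.0, -0.001, -1.0]]
ft_force: [-1.0, -1.7, -0.0]
width: 0.2
gripper_force: 1.3
```

View pics/p3.png

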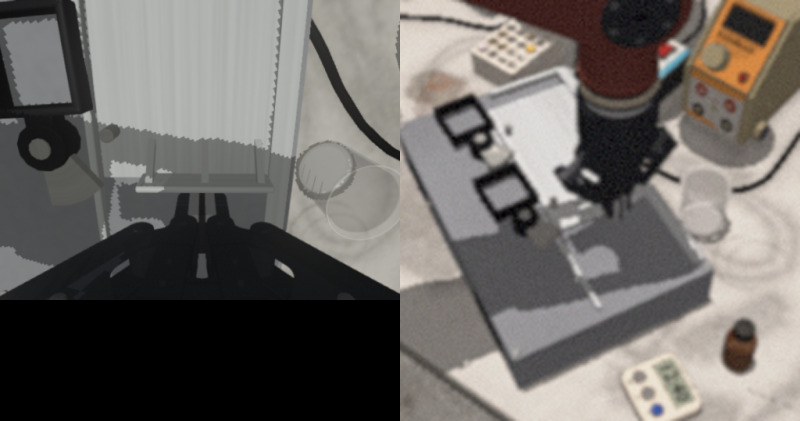

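The fingers are on the flange (row ~187) and the hatch is sliding at about 2 N. I'll keep going until the force rises.

```bash
g(){ grep -E 'ee_pos|ft_force'; }
python3 -m handwheel '[[[0.03,0.06,0,0,0],[0.03,0.06,0,0,0]]]'|g
python3 -m handwheel '[[[0.02,0.04,0,0,0]]]'|g
python3 -m handwheel '[[[0.02,0.04,0,0,0]]]'|g
python3 -m handwheel '[[[0.02,0.04,0,0,0]]]'|g
```

```text
ee_pos: [506.8, -334.5, 94.4]
ft_force: [-0.3, -2.1, -1.0]
ee_pos: [508.1, -331.9, 94.4]
ft_force: [-1.4, -2.3, -0.4]
ee_pos: [509.3, -329.6, 94.4]
ft_force: [-0.3, -2.5, -1.7]
ee_pos: [510.5, -327.2, 94.4]
ft_force: [-0.1, -1.3, -1.8]
```

```bash
g(){ grep -E 'ee_pos|ft_force'; }
for i in 1; do
python3 -m handwheel '[[[0.02,0.04,0,0,0]]]'|g
python3 -m handwheel '[[[0.02,0.04,0,0,0]]]'|g
python3 -m handwheel '[[[0.02,0.04,0,0,0]]]'|g
done
```

```text
ee_pos: [511.5, -325.2, 94.5]
ft_force: [-3.1, -6.3, -3.0]
ee_pos: [511.6, -325.1, 94.6]
ft_force: [-6.4, -12.2, -3.6]
ee_pos: [511.7, -324.9, 94.6]
ft_force: [-10.4, -18.2, -4.8]
```

```bash
python3 -m handwheel '[[[-0.06,-0.12,0,0,0],[-0.09,-0.18,0,0,0],[0,0,0.7,0,0],[0,0,0.3,0,0],[0,0,0,0,0]]]'; python3 look.py pics/p4.png
```

```text
clock: 6.18
ee_pos: [506.6, -339.1, 157.0]
tool_rot: [[0.451, 0.892, 0.004], [0.892, -0.451, -0.003], [-0.001, 0.005, -1.0]]
ft_force: [0.0, -0.3, -1.0]
width: 0.2
gripper_force: 0.0
```

View pics/p4.png

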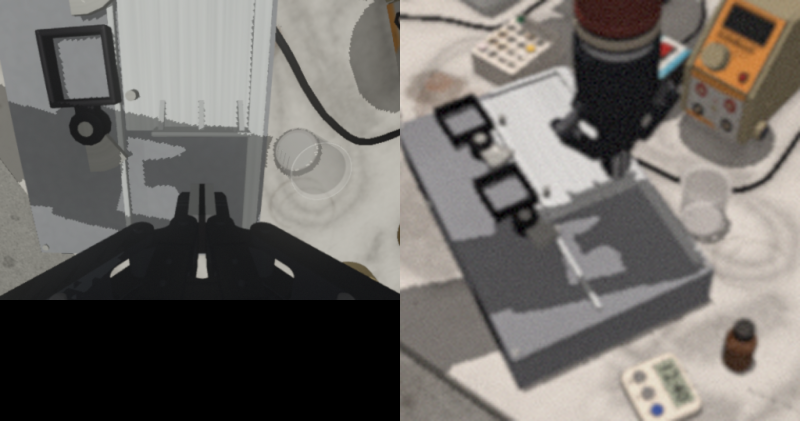

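The hatch flange is now level with the right hub, so its travel was about 50 mm. It ran into a hard stop at about 20 N. Next I check the slot position with the wrist camera.

```bash
cat > fitw.py <<'E'
from h import *
from station import read_camera
from scipy.optimize import minimize
import sys
angs=tuple(float(a) for a in sys.argv[1:3])
B0=np.array([484.6,-256.3,-.4738])
c=get_calibration('wrist'); g=255-read_camera('wrist').mean(2)
m0=ringmask('wrist',B0,angs,cal=c); W=cv2.dilate((m0>20).astype(np.uint8),np.ones((25,25)))>0; W[285:]=0
def cost(d):
    m=ringmask('wrist',B0+[d[0],d[1],d[2]/100],angs,cal=c); return -np.corrcoef(m[W],g[W])[0,1]
r=minimize(cost,[0,0,0],method='Nelder-Mead',options=dict(initial_simplex=[[0,0,0],[5,0,0],[0,5,0],[0,0,4]],xatol=.05,fatol=1e-5))
B=B0+r.x*[1,1,.01]; print(r.x.round(2),r.fun,'L',b2w([-36,130.5,80],B).round(1),'R',b2w([-36,10.5,80],B).round(1))
E
python3 fitw.py 0 0
```

```text
[3.37 0.92 5.63] -0.7351997948784992 L [[ 508.  -121.5   80. ]] R [[ 459.3 -231.2   80. ]]
```

```bash
python3 -m handwheel '[[[-0.4,0.9,0,0,0],[-0.4,0.9,0,0,0],[0,0,-0.3,0,0],[0,0,-0.3,0,0],[0,0,0,0,0]]]'; python3 look.py pics/p5.png
```

```text
clock: 6.95
ee_pos: [456.2, -230.2, 116.1]
tool_rot: [[0.452, 0.892, -0.004], [0.892, -0.452, 0.002], [0.0, -0.004, -1.0]]
ft_force: [1.1, -0.1, -0.9]
width: -0.1
gripper_force: 0.0
```

View pics/p5.png

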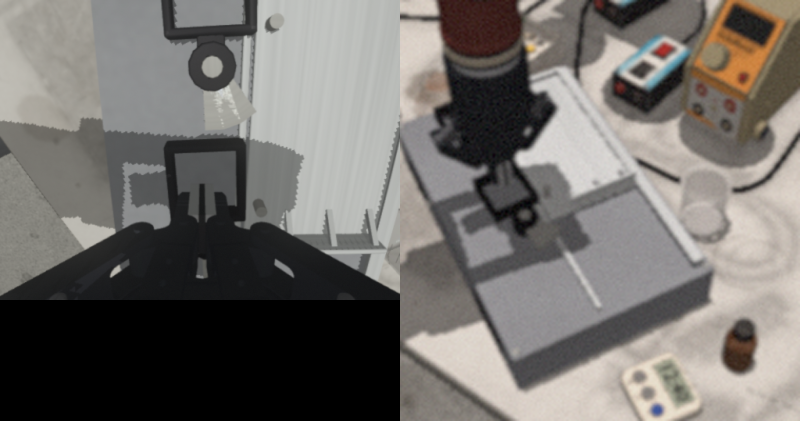

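Fingers are centred in the right slot (inner cols 174–236, fingers ~203). Insert, and work out the arc increments.

```bash
python3 -m handwheel '[[[0,0,-0.2,0,0],[0,0,-0.2,0,0],[0,0,0,0,0]]]'; python3 - <<'E'
import numpy as np
t=np.radians(62.9+np.arange(0,111,10)); p=45.5*np.c_[np.cos(t),np.sin(t)]
print(np.diff(p,axis=0).__truediv__(60).round(3).tolist()); print((p+[436.8,-271]).round(1).tolist())
E
```

```text
clock: 7.42
ee_pos: [456.0, -229.6, 93.0]
tool_rot: [[0.451, 0.892, -0.003], [0.892, -0.451, 0.002], [0.0, -0.003, -1.0]]
ft_force: [0.4, -0.0, -1.2]
width: 0.2
gripper_force: 0.0
[[-0.122, 0.05], [-0.129, 0.028], [-0.132, 0.005], [-0.131, -0.018], [-0.126, -0.041], [-0.117, -0.062], [-0.104, -0.081], [-0.089, -0.098], [-0.07, -0.112], [-0.05, -0.122], [-0.028, -0.129]]
[[457.5, -230.5], [450.2, -227.5], [442.4, -225.8], [434.5, -225.6], [426.6, -226.6], [419.1, -229.1], [412.1, -232.8], [405.8, -237.7], [400.5, -243.6], [396.3, -250.3], [393.3, -257.6], [391.6, -265.4]]
```

```bash
g(){ grep -E 'ee_pos|ft_force|tool_rot'; }
python3 -m handwheel '[[[-0.122,0.05,0,1,0],[-0.129,0.028,0,1,0],[0,0,0,0,0]]]'|g
python3 -m handwheel '[[[-0.132,0.005,0,1,0],[-0.131,-0.018,0,1,0]]]'|g
python3 -m handwheel '[[[-0.126,-0.041,0,1,0],[-0.117,-0.062,0,1,0]]]'|g
```

```text
ee_pos: [442.9, -226.3, 95.4]
tool_rot: [[0.121, 0.993, 0.002], [0.993, -0.121, -0.002], [-0.002, 0.002, -1.0]]
ft_force: [0.6, -1.6, 0.7]
ee_pos: [428.3, -227.4, 95.7]
tool_rot: [[-0.23, 0.973, 0.005], [0.973, 0.23, -0.003], [-0.004, 0.004, -1.0]]
ft_force: [4.2, -1.6, -0.1]
ee_pos: [414.0, -233.6, 95.9]
tool_rot: [[-0.549, 0.836, 0.006], [0.836, 0.549, -0.002], [-0.005, 0.003, -1.0]]
ft_force: [4.9, -0.3, -0.3]
```

```bash
g(){ grep -E 'ee_pos|ft_force|tool_rot'; }
python3 -m handwheel '[[[-0.104,-0.081,-0.04,1,0],[-0.089,-0.098,0,1,0]]]'|g
python3 -m handwheel '[[[-0.07,-0.112,0,1,0]]]'|g
python3 -m handwheel '[[[-0.025,-0.061,0,0.5,0]]]'|g
```

```text
ee_pos: [402.7, -244.3, 94.1]
tool_rot: [[-0.802, 0.598, 0.006], [0.598, 0.802, -0.002], [-0.006, 0.002, -1.0]]
ft_force: [5.8, 1.2, 2.7]
ee_pos: [398.7, -251.0, 94.1]
tool_rot: [[-0.893, 0.45, 0.006], [0.45, 0.893, -0.002], [-0.006, 0.001, -1.0]]
ft_force: [5.9, 1.8, 3.6]
ee_pos: [397.1, -254.7, 94.1]
tool_rot: [[-0.928, 0.373, 0.006], [0.373, 0.928, -0.002], [-0.006, 0.001, -1.0]]
ft_force: [4.9, 1.7, 3.6]
```

```bash
g(){ grep -E 'ee_pos|ft_force'; }
for i in 1; do
python3 -m handwheel '[[[-0.02,-0.04,0,0,0]]]'|g
python3 -m handwheel '[[[-0.02,-0.04,0,0,0]]]'|g
python3 -m handwheel '[[[-0.02,-0.04,0,0,0]]]'|g
done
```

```text
ee_pos: [396.0, -256.9, 94.0]
ft_force: [4.7, 1.2, 3.0]
ee_pos: [395.5, -257.9, 93.9]
ft_force: [11.3, 9.4, 3.8]
ee_pos: [395.3, -258.4, 93.8]
ft_force: [14.4, 15.3, 4.5]
```

```bash
python3 -m handwheel '[[[0.07,0.13,0,0,0],[0.02,0.04,0.3,0,0],[0,0,0.7,-0.5,0],[0.7,0.6,0,-1,0],[0.5,0.7,0,-1,0]]]'
python3 -m handwheel '[[[0.4,0.6,0,-1,0],[0.2,0.3,0,-1,0],[0,0,0,-1,0],[0,0,0,-1,0],[0,0,0,-1,0]]]'
python3 -m handwheel '[[[0,0,0,-1,0],[0,0,0,-1,0],[0,0,0,0,0]]]'
```

```text
clock: 9.8
ee_pos: [467.1, -175.5, 153.4]
tool_rot: [[-0.685, 0.728, 0.001], [0.728, 0.685, -0.001], [-0.002, 0.0, -1.0]]
ft_force: [-0.5, -0.6, -0.5]
width: 0.4
gripper_force: 0.0
clock: 10.42
ee_pos: [501.1, -121.0, 151.8]
tool_rot: [[0.115, 0.993, -0.002], [0.993, -0.115, 0.0], [-0.0, -0.002, -1.0]]
ft_force: [1.4, -0.1, 0.5]
width: -0.0
gripper_force: 0.0
clock: 10.8
ee_pos: [501.2, -121.2, 151.9]
tool_rot: [[0.44, 0.898, -0.002], [0.898, -0.44, 0.0], [-0.001, -0.001, -1.0]]
ft_force: [-0.6, -0.2, 1.7]
width: 0.1
gripper_force: 0.0
```

```bash
python3 -m handwheel '[[[0.16,-0.03,0,0,0],[0,0,-0.3,0,0],[0,0,-0.3,-0.1,0],[0,0,0,0,0]]]'; python3 look.py pics/p6.png
```

```text
clock: 11.3
ee_pos: [508.8, -122.2, 113.0]
tool_rot: [[0.456, 0.89, -0.006], [0.89, -0.456, 0.002], [-0.001, -0.007, -1.0]]
ft_force: [-1.3, -0.6, 0.5]
width: 0.1
gripper_force: 0.0
```

View pics/p6.png

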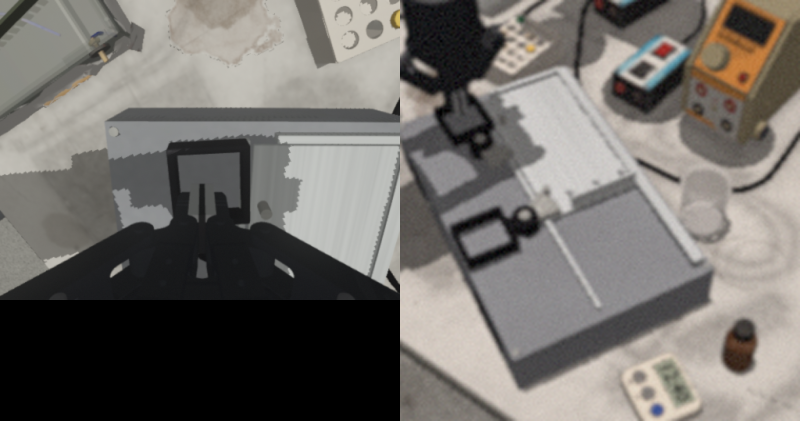

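The right fastener is across the edge and locked. The left slot is in front, inner cols 178–241, so I shift about 2.5 mm along box +x and insert.

```bash
g(){ grep -E 'ee_pos|ft_force|tool_rot'; }
python3 -m handwheel '[[[0.035,-0.02,-0.1,0,0],[0,0,-0.15,0,0],[0,0,-0.1,0,0],[0,0,0,0,0]]]'|g
python3 -m handwheel '[[[-0.122,0.05,0,1,0],[-0.129,0.028,0,1,0],[0,0,0,0,0]]]'|g
```

```text
ee_pos: [512.7, -124.1, 94.4]
tool_rot: [[0.456, 0.89, -0.002], [0.89, -0.456, 0.001], [-0.0, -0.002, -1.0]]
ft_force: [0.6, -0.2, 0.7]
ee_pos: [499.1, -120.2, 96.0]
tool_rot: [[0.126, 0.992, 0.002], [0.992, -0.126, -0.001], [-0.001, 0.002, -1.0]]
ft_force: [1.1, -0.7, 0.0]
```

```bash
g(){ grep -E 'ee_pos|ft_force'; }
python3 -m handwheel '[[[-0.132,0.005,-0.05,1,0],[-0.131,-0.018,0,1,0]]]'|g
python3 -m handwheel '[[[-0.126,-0.041,0,1,0],[-0.117,-0.062,0,1,0]]]'|g
python3 -m handwheel '[[[-0.104,-0.081,0,1,0],[-0.089,-0.098,0,1,0]]]'|g
python3 -m handwheel '[[[-0.07,-0.112,0,1,0]]]'|g
```

```text
ee_pos: [485.5, -121.3, 94.2]
ft_force: [3.8, -1.5, 2.4]
ee_pos: [471.1, -127.6, 94.3]
ft_force: [5.3, -0.0, 2.4]
ee_pos: [459.8, -138.2, 94.3]
ft_force: [6.2, 1.0, 2.0]
ee_pos: [455.7, -144.9, 94.3]
ft_force: [5.5, 2.2, 1.4]
```

```bash
g(){ grep -E 'ee_pos|ft_force'; }
python3 -m handwheel '[[[-0.025,-0.061,0,0.5,0]]]'|g
python3 -m handwheel '[[[-0.03,-0.04,0,0,0]]]'|g
python3 -m handwheel '[[[-0.02,-0.04,0,0,0]]]'|g
python3 -m handwheel '[[[-0.02,-0.04,0,0,0]]]'|g
```

```text
ee_pos: [454.1, -148.5, 94.2]
ft_force: [5.3, 2.0, 2.7]
ee_pos: [452.4, -150.8, 94.2]
ft_force: [5.6, 2.2, 2.6]
ee_pos: [451.9, -152.0, 94.3]
ft_force: [10.0, 10.0, 1.6]
ee_pos: [451.7, -152.5, 94.3]
ft_force: [14.7, 16.5, 1.6]
```

At the stop. Back off, rise clear and look.

```bash
python3 -m handwheel '[[[0.07,0.13,0,0,0],[0.02,0.04,0.3,0,0],[0,0,0.9,0,0],[-0.3,0,0.9,0,0],[-0.6,0.6,0.5,0,0]]]'|grep -E 'clock|ee_pos'
python3 -m handwheel '[[[-0.4,0.9,0,0,0],[-0.2,0.9,0,0,0],[0,0.9,0,0,0],[0,0.6,0,0,0],[0,0,0,0,0]]]'|grep -E 'clock|ee_pos|ft_f'
python3 - <<'E'
from h import *
from station import read_camera
a=read_camera('top')[142:278,125:325,::-1]; b=read_camera('scene')[110:310,150:330,::-1]
a=cv2.resize(a,(480,326),interpolation=cv2.INTER_CUBIC);b=cv2.resize(b,(320,356),interpolation=cv2.INTER_CUBIC)
cv2.imwrite('pics/end.png',np.hstack([cv2.copyMakeBorder(a,0,30,0,0,0),b]))
E
```

```text
clock: 14.28
ee_pos: [399.4, -110.3, 252.2]
clock: 14.9
ee_pos: [361.1, 90.9, 248.0]
ft_force: [0.2, 0.6, 0.0]
```

View pics/end.png

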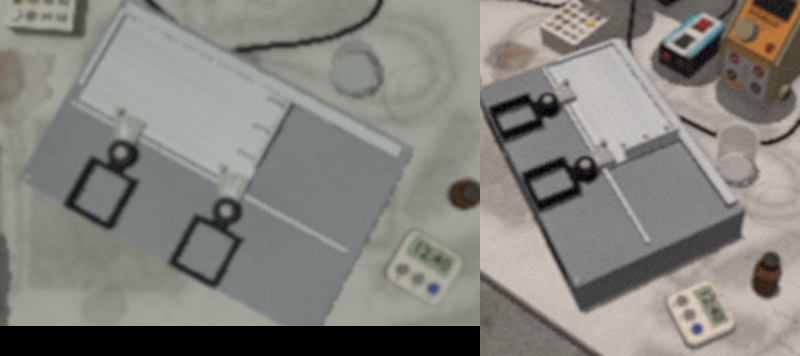

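Hatch shut (the dark opening is gone). Both arms point to the front, at (102,193) and (207,250) in the left half of the picture, with both tongues over the hatch edge. The vial, timer and beaker haven't moved.

```bash
python3 -c "
from station import ticket; print(ticket.close_job())"
```

```text
the job is handed in; nothing more can be done
None
```

The hatch is pushed fully shut, both fasteners are turned to their stops with their tongues over its edge, and the job is handed in at about 15 s; the vial, timer and beaker look unmoved in the final pictures.

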